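# Close the staining dishes with their own lids

### The job

The staining is done for today: put each of the four steel lids on the glass dish or jar it belongs to (the one of its shape and size), so that it sits flat and fully home on the rim. Set the lids down, don't drop them; don't shove or tip the glassware, and leave the bottle and the petri dishes where they stand.

Things in the scene. Friction and masses are not known exactly. Their poses are not given: they have to be found in the camera images.
- trough: Rectangular open staining trough of clear glass, 104 (x) by 76 (y) by 68 mm high, wall 4, a small wire rack of slides inside, well below the rim. Loose, about 0.6 kg. Origin: centre of its underside, z up. The seated lid's plate lies on the rim, the lid's origin 60 mm above this dish's origin.
- square_jar: Tall square open staining jar of clear glass, 60 by 60 by 92 mm high, wall 4, four slides standing inside, below the rim. Loose, about 0.4 kg. Origin: centre of its underside, z up. The seated lid's plate lies on the rim, the lid's origin 84 mm above this dish's origin. Its lid fits in any of the four quarter turns.
- wide_jar: Wide round open jar of clear glass, outer diameter 96, 80 mm high, wall 4, white filter papers inside. Loose, about 0.55 kg. Origin: centre of its underside, z up. The seated lid's plate lies on the rim, the lid's origin 72 mm above this dish's origin.
- small_jar: Small round open jar of clear glass, outer diameter 68, 62 mm high, wall 4, white stirring bars inside. Loose, about 0.26 kg. Origin: centre of its underside, z up. The seated lid's plate lies on the rim, the lid's origin 54 mm above this dish's origin.
- trough_lid: Rectangular stainless-steel lid of the trough, 112 (x) by 84 mm (y); rounded bead underneath 86 by 58, inside the walls with 5 mm play all round; fits either way round. Lies handle up on the bench; 0.16 kg. Origin: centre of its underside (of the bead), z up; heights: bead 0-8, plate 8-12, handle 12-46, grip at 36. Handle: black bar, 44 along x, 14 thick along y, at 22-46, on two feet.
- square_lid: Small square stainless-steel lid of the square jar, 68 by 68 mm; rounded bead underneath 42 by 42, 5 mm play all round. Lies handle up on the bench; 0.09 kg. Origin: centre of its underside (of the bead), z up; heights: bead 0-8, plate 8-12, handle 12-46, grip at 36. Handle: black bar, 44 along x, 14 thick along y, at 22-46, on two feet.
- wide_lid: Large round stainless-steel lid of the wide jar, diameter 104 mm; tapered bead underneath, diameter 78 at the plate and 66 at the bottom, 5 mm play all round. Lies handle up on the bench; 0.15 kg. Origin: centre of its underside (of the bead), z up; heights: bead 0-8, plate 8-12, handle 12-46, grip at 36. Handle: round black knob, diameter 26, at 22-46, on a 16 mm neck.
- small_lid: Small round stainless-steel lid of the small jar, diameter 76 mm; tapered bead underneath, diameter 50 at the plate and 38 at the bottom, 5 mm play all round. Lies handle up on the bench; 0.09 kg. Origin: centre of its underside (of the bead), z up; heights: bead 0-8, plate 8-12, handle 12-46, grip at 36. Handle: round black knob, diameter 26, at 22-46, on a 16 mm neck.
- bottle: Bystander: closed glass laboratory bottle with blue screw cap, diameter 62, 135 mm high. Loose. Leave it alone. Origin: centre of its underside, z up.
- petri_dishes: Bystander: two closed petri dishes with red agar, stacked, diameter 90, 31 mm high together. Loose. Leave them alone. Origin: centre of its underside, z up.
Mind the look-alikes: they are no part of the job. Leave any purple look-alike of the trough_lid alone.

How it is judged:
By the outcome, as a careful person would: the job done as asked, in the order asked, and still so for the second after the job is handed in, with the robot touching nothing.
It also fails if it takes over 128 s, if anything falls off the work surface, if the arm or the gripper's body presses on something with over 40 N, if the wrist force passes 120 N, or if a joint passes its speed limit or range.

### The arm

A 7-joint arm with a two-finger parallel gripper is mounted at the origin on the work surface. World frame = base frame: x ahead of the robot, y to its left, z up, the work surface at z = 0. Lengths are in m, angles in degrees, forces in N, time in s.
With the tool pointing down it reaches from about 0.425 to 0.875 m from the base axis. Payload 4.7 kg.
Tool frame: the origin (TCP) lies between the finger pads; the fingertips stand 11 mm ahead of it and the grasp point (between the pads) lies 8 mm behind it (env.tcp_to_tips is the distance from the TCP to the fingertips, in m); z points along the fingers, y is the line along which they close (so a half turn about z gives the same grasp; the last joint's range is limited). The gripper opens to 87 mm and grips with 3 to 60 N. Pads are 19 mm wide; open, the fingers measure 117 mm over their backs; the gripper's body (75 mm by 190 mm) begins 51 mm behind the grasp point.
Start: joints at [-72.531, 18.392, -4.016, 83.108, 1.295, 78.541, -3.26], TCP at [0.186, 0.623, 0.234] pointing down, gripper open.
Joint ranges: [-163.93, 163.93], [-17.29, 119.83], [-79.2, 71.16], [3.27, 140.29], [-89.18, 269.18], [5.43, 117.66], [-154.24, 154.24]. Speed limits (degrees/s): [147.25, 147.25, 180, 180, 180, 180, 180].

### API

Orientations are given as [roll, pitch, yaw] about the fixed x, y, z axes, in that order (R = Rz(yaw) Ry(pitch) Rx(roll)).
In Python, from cell import env, viewer gives the robot as it stands.
- The arm moves only by the tool step_arm, never from a script. Its arguments are lists of equal length, an entry for each row: "delta_pos": the shift along the tool's x, y, z in units of 0.2 m (1.0 is 0.2 m), a list of three; "rot": the turn, a rotation vector about the tool's x, y, z in units of 1.5 rad (1.0 is 1.5 rad), a list of three; "gripper": the gripper command: -1 is shut, 1 is fully open, values between are in proportion. A call has 1 to 20 rows; each row is the pose to reach, as a shift and turn from the pose commanded when the call began, along the tool's axes at that moment; what a row does not reach only later rows make up. A row lasts 1/8 s, in which the tool goes at most 62.5 mm and 10.7 degrees, less where a joint would pass 70% of its speed; a pose out of reach is approached as far as the arm can. A call with a number of a shift or a turn outside -1 to 1 is refused whole. A call with a gripper value outside its range is refused whole. The fingers move at their own pace and stop on an object; "squeeze" is the grip in N (left out, the last holds). Time passes only in rows, so rows that repeat a pose let the fingers close. It gives the time, the measured TCP pose, the force, the opening and the grip force at its end, in the units of the state.
- env.get_obs(): the state, without advancing time (a new reading comes with each control period).
- viewer.read_camera(name): name is "scene" or "top" or "wrist"; returns a dict with "img" (420x560x3 uint8, red, green, blue), "fx", "fy", "cx", "cy" (pixels), "dist" ([k1, k2, p1, p2, k3] as OpenCV has them; the pictures are not rectified), "pose" (4x4, takes a point from camera to world coordinates). Camera axes: x right, y down, z forward; pixel columns grow to the right and rows downward; lengths in m; the calibration is good to about 2 mm. A picture is of the moment at which its call begins. There is no depth.
- env.sign_off(): hands the job in; it is judged then, once.
The state is a dict: "time_s": time; "qpos": joint angles; "joint_velocities": joint speeds; "effort": joint torques, N m; "tool_pos": TCP position; "tool_rot": TCP orientation; "force": force on the tool from outside, world axes, zero at the start; "wrist_torque": the same for the moment, N m; "grip_width": finger opening in m; "grasp_force": force on a finger pad.
Only numpy, scipy, OpenCV 4.12 (cv2) and the standard library are available. Lean on these libraries where they do the work, as an engineer would, in place of code of your own. Each camera call takes 0.05 s, during which the arm holds its last target. There are 200 camera calls.

## Working session

There is one attempt and no reset: what is moved stays moved. The work goes in short steps, Python scripts to look and compute and a tool call to move; the robot and the scene stay as the last step left them, time stands still between calls to the robot, and variables do not carry over. Pictures are saved under pics/ and viewed, at most 14 in all, crops included, and the job is handed in when it is done.

Besides the shell and the picture viewer there is one more tool, called after ">>>" as name(argument=value, ...), one argument or row to a line, values as JSON. step_arm: Moves the arm, as the interface text tells. Shifts and turns lie within -1 to 1; 1 stands for 0.2 m of shift or 1.5 rad of turn. Its arguments: {"type":"object","properties":{"delta_pos":{"type":"array"},"rot":{"type":"array"},"gripper":{"type":"array"},"squeeze":{"type":"number"}},"required":["delta_pos","rot","gripper"]}

```bash
ls; mkdir -p pics; python3 - <<'E'
from cell import env, viewer
import cv2,numpy as np
o=env.get_obs(); print({k:np.round(v,4).tolist() for k,v in o.items()})
for n in("scene","top"):
    c=viewer.read_camera(n); cv2.imwrite(f"pics/{n}0.png",c["img"][:,:,::-1]); print(n,[c[k] for k in("fx","fy","cx","cy","dist")],np.round(c["pose"],4).tolist())
E
```

```text
pics
{'time_s': 0.0, 'qpos': [-72.5294, 18.439, -4.0143, 83.1779, 1.2948, 78.5385, -3.2609], 'joint_velocities': [-0.0886, 0.0908, 0.0023, -0.0152, 0.0198, -0.0171, -0.0165], 'effort': [0.0001, -49.128, -0.4036, -31.2526, -0.0639, 0.0435, 0.0002], 'tool_pos': [0.1863, 0.6222, 0.2324], 'tool_rot': [-179.8898, 0.006, 163.3372], 'force': [-0.7805, -0.1619, -0.2469], 'wrist_torque': [0.0209, -0.0348, -0.0038], 'grasp_force': 0.0, 'grip_width': 0.0867}
scene [514.1103698792402, 514.1103698792402, 277.301984108007, 211.59941407182197, array([-0.17828767,  0.        ,  0.        ,  0.        ,  0.        ])] [[0.2644, 0.5981, -0.7566, 1.6506], [0.9642, -0.147, 0.2208, -0.3628], [0.0209, -0.7878, -0.6155, 1.0009], [0.0, 0.0, 0.0, 1.0]]
top [413.50179131021895, 413.50179131021895, 274.2660231014308, 213.1215844535855, array([0.02499632, 0.        , 0.        , 0.        , 0.        ])] [[0.0156, -0.9863, 0.1645, 0.2631], [-0.9996, -0.0118, 0.0238, -0.0431], [-0.0216, -0.1648, -0.9861, 1.2769], [0.0, 0.0, 0.0, 1.0]]
```

View pics/scene0.png

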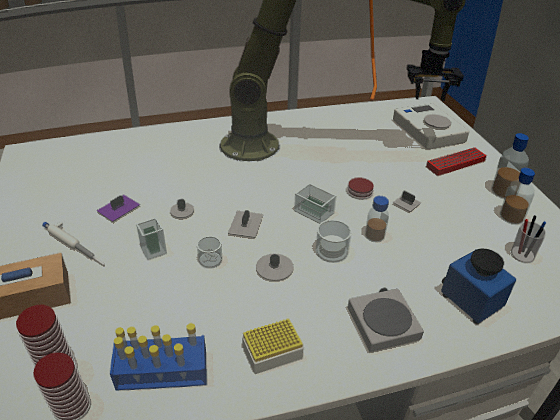

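View pics/top0.png

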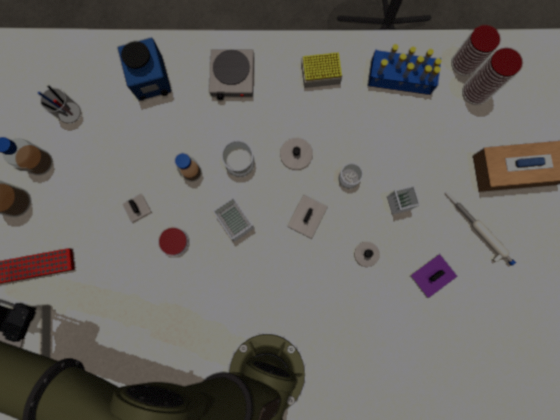

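Both views show all four lids and glasses. In top: wide lid (296,153), trough lid (308,216), small lid (367,254), square lid (137,208). Glasses: wide jar (238,158), trough (234,221), square jar (403,200), small jar (351,176). The purple look-alike is at (433,276).

```bash
cat > h.py <<'E'
import cv2,numpy as np
from cell import env,viewer
from scipy.spatial.transform import Rotation as R
def cam(n,save=None):
    c=viewer.read_camera(n)
    if save: cv2.imwrite(f"pics/{save}.png",c["img"][:,:,::-1])
    return c
def K(c): return np.array([[c["fx"],0,c["cx"]],[0,c["fy"],c["cy"]],[0,0,1.]])
def toplane(c,px,z):
    p=cv2.undistortPoints(np.array(px,float).reshape(-1,1,2),K(c),np.array(c["dist"])).reshape(-1,2)
    P=np.array(c["pose"]); d=np.c_[p,np.ones(len(p))]@P[:3,:3].T; o=P[:3,3]
    return o+d*((z-o[2])/d[:,2])[:,None]
def proj(c,pts):
    M=np.linalg.inv(np.array(c["pose"]))
    return cv2.projectPoints(np.array(pts,float).reshape(-1,1,3),cv2.Rodrigues(M[:3,:3])[0],M[:3,3],K(c),np.array(c["dist"]))[0].reshape(-1,2)
def blobs(m,c,z,near=None,rad=1e9,amin=15):
    """blobs of mask: plane centre, long-axis yaw and size (minAreaRect in plane coordinates)"""
    out=[]
    for k in cv2.findContours(m.astype(np.uint8),cv2.RETR_EXTERNAL,cv2.CHAIN_APPROX_NONE)[0]:
        if cv2.contourArea(k)<amin: continue
        w=toplane(c,k,z)[:,:2]; r=cv2.minAreaRect((w*1000).astype(np.float32))
        ctr=np.array(r[0])/1000; b=cv2.boxPoints(r); e=max(b[1]-b[0],b[2]-b[1],key=np.linalg.norm)
        if near is None or np.hypot(*(ctr-near))<rad:
            out.append((ctr.round(4),np.degrees(np.arctan2(e[1],e[0])).round(1)%180,np.round(sorted(r[1]),1)))
    return out
def move(target,yaw=None):
    """delta_pos, rot units from current commanded (approx measured) pose to target TCP pointing down with yaw"""
    o=env.get_obs(); Rt=R.from_euler('xyz',o["tool_rot"],degrees=True)
    d=Rt.inv().apply(np.array(target)-o["tool_pos"])/0.2
    rv=np.zeros(3)
    if yaw is not None: rv=(Rt.inv()*R.from_euler('xyz',[180,0,yaw],degrees=True)).as_rotvec()/1.5
    print("dpos",d.round(3).tolist(),"rot",rv.round(3).tolist(),"ang",np.degrees(np.linalg.norm(rv)*1.5).round(1))
E
python3 - <<'E'
from h import *
c=cam("top"); im=c["img"]; cv2.imwrite("pics/topcrop.png",cv2.resize(im[120:310,100:480],None,fx=2.1,fy=2.1,interpolation=cv2.INTER_CUBIC)[:,:,::-1])
v=im.max(2); 
L=dict(wide_lid=(296,153),trough_lid=(308,216),small_lid=(367,254),square_lid=(137,208))
for n,p in L.items():
    q=toplane(c,p,0.046)[0,:2]; print(n,q.round(3),np.hypot(*q).round(3),blobs(v<55,c,0.046,q,0.03))
G=dict(wide_jar=((238,158),.08),trough=((234,221),.068),square_jar=((403,200),.092),small_jar=((351,176),.062),petri=((173,241),.031),bottle=((184,160),.135),purple=((433,276),.01))
for n,(p,z) in G.items(): q=toplane(c,p,z)[0]; print(n,q.round(3),np.hypot(*q[:2]).round(3))
E
```

```text
wide_lid [ 0.657 -0.078] 0.662 [(array([ 0.6623, -0.0775]), np.float32(0.5), array([18.5, 28.9]))]
trough_lid [ 0.461 -0.115] 0.475 [(array([ 0.4627, -0.1144]), np.float32(154.0), array([10.8, 43.7]))]
small_lid [ 0.349 -0.289] 0.453 [(array([ 0.3509, -0.2919]), np.float32(90.9), array([20.6, 23.8]))]
square_lid [0.479 0.404] 0.627 [(array([0.4838, 0.4136]), np.float32(29.6), array([14.7, 48.1]))]
wide_jar [0.629 0.098 0.08 ] 0.637
trough [0.44  0.105 0.068] 0.452
square_jar [ 0.504 -0.387  0.092] 0.635
small_jar [ 0.582 -0.243  0.062] 0.63
petri [0.382 0.293 0.031] 0.481
bottle [0.605 0.246 0.135] 0.653
purple [ 0.289 -0.491  0.01 ] 0.57
```

View pics/topcrop.png

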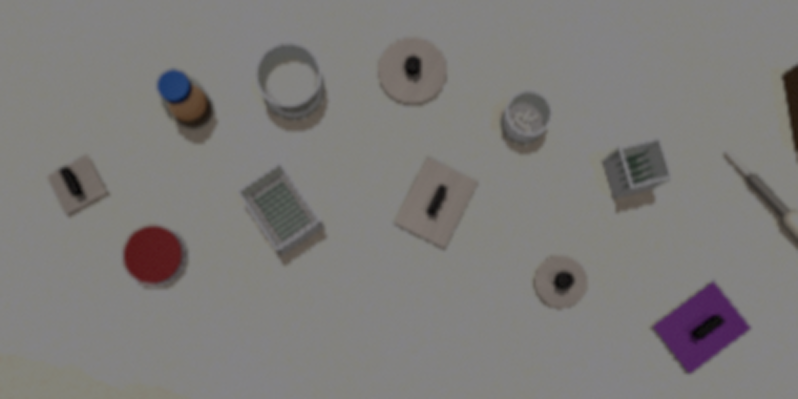

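Overhead view is dim but consistent: square lid's handle is upper left at crop (72,183), turned about 30°. Trough lid handle is at (437,201), knobs at (413,68) and (563,281). All are within reach. First I'll go above the square lid.

```bash
python3 - <<'E'
from h import *
move([0.484,0.414,0.22],210)
E
```

```text
dpos [-1.725, -0.571, 0.065] rot [-0.001, -0.0, -0.543] ang 46.7
```

>>> step_arm(
  delta_pos=[
    [-1, -0.33, 0],
    [-1, -0.33, 0],
    [-1, -0.33, 0],
    [-1, -0.33, 0],
    [-1, -0.33, 0],
    [-1, -0.33, 0],
  ],
  rot=[
    [0, 0, -0.54],
    [0, 0, -0.54],
    [0, 0, -0.54],
    [0, 0, -0.54],
    [0, 0, -0.54],
    [0, 0, -0.54],
  ],
  gripper=[1, 1, 1, 1, 1, 1],
  squeeze=20,
)

```text
time_s: 0.9
tool_pos: [0.3592, 0.5018, 0.2332]
tool_rot: [180.0, -0.0, -150.4]
force: [-0.7, 0.5, 0.1]
grip_width: 0.0873
grasp_force: 0.0
```

```bash
python3 - <<'E'
from h import *
o=env.get_obs(); print(o["tool_pos"],o["tool_rot"],o["qpos"])
move([0.484,0.414,0.22],210)
c=cam("wrist","w0"); P=np.array(c["pose"]); T=R.from_euler('xyz',o["tool_rot"],degrees=True)
print("cam in tool",T.inv().apply(P[:3,3]-o["tool_pos"]).round(3),"axis",T.inv().apply(P[:3,2]).round(3),c["fx"],c["dist"])
E
```

```text
[0.35923633 0.50177041 0.23323712] [ 1.79996532e+02 -3.77869043e-02 -1.50355674e+02] [-54.12196518  14.44850003  -3.28723837  88.11814114   0.81860024
  77.48923733  62.16108201]
dpos [-0.325, -0.69, 0.066] rot [0.0, -0.0, -0.004] ang 0.4
cam in tool [ 0.074  0.    -0.152] axis [-0.269  0.     0.963] 377.6643713460771 [-0.06249744  0.          0.          0.          0.        ]
```

>>> step_arm(
  delta_pos=[
    [-0.32, -0.69, 0],
    [-0.32, -0.69, 0],
    [-0.32, -0.69, 0],
    [-0.32, -0.69, 0],
    [-0.32, -0.69, 0],
  ],
  rot=[
    [0, 0, 0],
    [0, 0, 0],
    [0, 0, 0],
    [0, 0, 0],
    [0, 0, 0],
  ],
  gripper=[1, 1, 1, 1, 1],
)

```text
time_s: 1.58
tool_pos: [0.4813, 0.4159, 0.2334]
tool_rot: [179.9, -0.0, -150.1]
force: [-0.8, -0.2, -0.4]
grip_width: 0.0869
grasp_force: 0.0
```

```bash
python3 - <<'E'
from h import *
c=cam("wrist","w1"); v=c["img"].max(2)
for t in(50,80): print(t,blobs(v<t,c,0.046,(.484,.414),.05,60))
print(proj(c,[[.484,.414,.046]]),env.get_obs()["tool_pos"])
E
```

```text
50 []
80 [(array([0.4827, 0.4157]), np.float32(29.6), array([12.1, 45.1]))]
[[278.29412484 191.66336138]] [0.48098256 0.41622673 0.23348491]
```

View pics/w1.png

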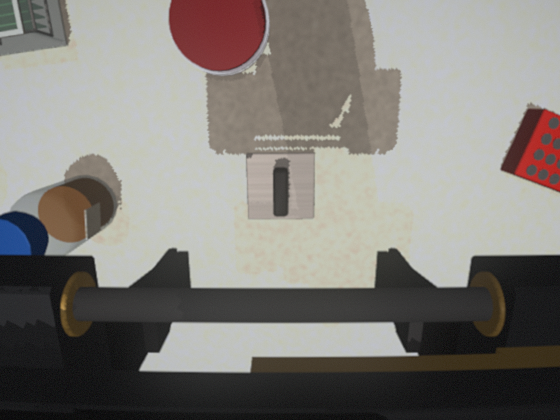

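The square lid's plate and handle (centre (281,191)) sit squarely under the gripper, within 2 mm. Descending.

>>> step_arm(
  delta_pos=[
    [-0.006, -0.006, 0.3],
    [-0.006, -0.006, 0.6],
    [-0.006, -0.006, 0.8],
    [-0.006, -0.006, 0.95],
    [-0.006, -0.006, 1.0],
    [-0.006, -0.006, 1.0],
  ],
  rot=[
    [0, 0, 0],
    [0, 0, 0],
    [0, 0, 0],
    [0, 0, 0],
    [0, 0, 0],
    [0, 0, 0],
  ],
  gripper=[1, 1, 1, 1, 1, 1],
)

```text
time_s: 2.38
tool_pos: [0.4838, 0.4147, 0.0337]
tool_rot: [180.0, -0.0, -150.2]
force: [0.1, 1.2, -0.8]
grip_width: 0.0873
grasp_force: 0.0
```

>>> step_arm(
  delta_pos=[
    [0, 0, 0.025],
    [0, 0, 0.025],
    [0, 0, 0.025],
    [0, 0, 0.025],
    [0, 0, 0.025],
    [0, 0, 0.025],
    [0, 0, 0.025],
    [0, 0, 0.025],
    [0, 0, -0.05],
    [0, 0, -0.15],
    [0, 0, -0.4],
    [0, 0, -0.7],
    [0, 0, -0.95],
    [0, 0, -0.95],
    [0, 0, -0.95],
  ],
  rot=[
    [0, 0, 0],
    [0, 0, 0],
    [0, 0, 0],
    [0, 0, 0],
    [0, 0, 0],
    [0, 0, 0],
    [0, 0, 0],
    [0, 0, 0],
    [0, 0, 0],
    [0, 0, 0],
    [0, 0, 0],
    [0, 0, 0],
    [0, 0, 0],
    [0, 0, 0],
    [0, 0, 0],
  ],
  gripper=[1, 1, -1, -1, -1, -1, -1, -1, -1, -1, -1, -1, -1, -1, -1],
  squeeze=20,
)

```text
time_s: 4.25
tool_pos: [0.4847, 0.4136, 0.2245]
tool_rot: [180.0, 0.1, -150.3]
force: [-1.3, -0.7, -0.9]
grip_width: 0.0005
grasp_force: 0.0
```

```bash
python3 - <<'E'
from h import *
o=env.get_obs();print(o["tool_pos"],o["tool_rot"],o["grip_width"],o["grasp_force"])
move([.504,-.387,.235])
c=cam("wrist","w2")
E
```

```text
[0.48466355 0.41360177 0.22446679] [ 1.79981639e+02  6.33977702e-02 -1.50252031e+02] 0.0005481820788155465 0.0
dpos [1.902, -3.523, -0.056] rot [0.0, 0.0, 0.0] ang 0.0
```

View pics/w2.png

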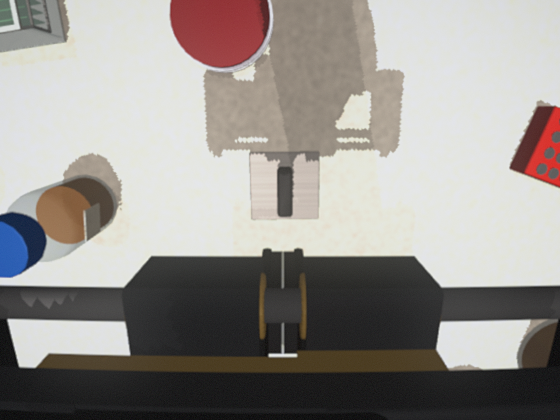

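```bash
python3 - <<'E'
from h import *
c=cam("wrist"); v=c["img"].max(2); print(blobs(v<80,c,0.046,(.484,.414),.06,60))
c=cam("top"); v=c["img"].max(2); print([b for b in blobs(v<55,c,0.046,(.484,.414),.08)])
E
```

```text
[(array([0.4829, 0.4151]), np.float32(30.1), array([11.6, 43.8]))]
[(array([0.4844, 0.414 ]), np.float32(29.6), array([14.7, 44. ]))]
```

The lid stayed put and unmoved (handle at (285,190)). The fingers likely hadn't closed before I lifted. I'll retry with a narrower pre-opening and longer closing.

>>> step_arm(
  delta_pos=[
    [0, 0, 0],
    [0, 0, 0],
    [0, 0, 0.3],
    [0, 0, 0.6],
    [0, 0, 0.8],
    [0, 0, 0.95],
    [0, 0, 0.98],
    [0, 0, 0.98],
  ],
  rot=[
    [0, 0, 0],
    [0, 0, 0],
    [0, 0, 0],
    [0, 0, 0],
    [0, 0, 0],
    [0, 0, 0],
    [0, 0, 0],
    [0, 0, 0],
  ],
  gripper=[0, 0, 0, 0, 0, 0, 0, 0],
)

```text
time_s: 5.4
tool_pos: [0.4851, 0.4139, 0.028]
tool_rot: [180.0, 0.0, -150.3]
force: [0.8, -0.6, -0.6]
grip_width: 0.0435
grasp_force: 0.0
```

>>> step_arm(
  delta_pos=[
    [0, 0, 0],
    [0, 0, 0],
    [0, 0, 0],
    [0, 0, 0],
    [0, 0, 0],
    [0, 0, 0],
    [0, 0, 0],
    [0, 0, 0],
  ],
  rot=[
    [0, 0, 0],
    [0, 0, 0],
    [0, 0, 0],
    [0, 0, 0],
    [0, 0, 0],
    [0, 0, 0],
    [0, 0, 0],
    [0, 0, 0],
  ],
  gripper=[-1, -1, -1, -1, -1, -1, -1, -1],
  squeeze=20,
)

```text
time_s: 6.4
tool_pos: [0.4849, 0.414, 0.0281]
tool_rot: [180.0, 0.0, -150.2]
force: [-1.4, -0.4, 5.0]
grip_width: 0.014
grasp_force: 20.0
```

Gripped at 14 mm. Lifting.

>>> step_arm(
  delta_pos=[
    [0, 0, -0.03],
    [0, 0, -0.08],
    [0, 0, -0.3],
    [0, 0, -0.6],
    [0, 0, -0.85],
    [0, 0, -0.95],
    [0, 0, -0.95],
  ],
  rot=[
    [0, 0, 0],
    [0, 0, 0],
    [0, 0, 0],
    [0, 0, 0],
    [0, 0, 0],
    [0, 0, 0],
    [0, 0, 0],
  ],
  gripper=[-1, -1, -1, -1, -1, -1, -1],
)

```text
time_s: 7.28
tool_pos: [0.4852, 0.4138, 0.2185]
tool_rot: [180.0, 0.1, -150.3]
force: [-1.1, -0.4, -1.3]
grip_width: 0.0136
grasp_force: 20.0
```

```bash
python3 - <<'E'
from h import *
o=env.get_obs(); print(o["tool_pos"],o["grip_width"])
p=o["tool_pos"]
c=cam("wrist","w3")
move([p[0]+.03,p[1]-.2,.22],180); move([.504,-.387,.22],109)
E
```

```text
[0.48520453 0.41383709 0.21846591] 0.013635683888117239
dpos [0.361, -0.942, -0.017] rot [-0.0, -0.001, 0.346] ang 29.7
dpos [1.9, -3.523, -0.014] rot [-0.001, -0.0, 1.172] ang 100.7
```

>>> step_arm(
  delta_pos=[
    [0.08, -0.2, 0],
    [0.2, -0.5, 0],
    [0.36, -0.9, 0],
    [0.36, -0.94, 0],
    [0.36, -0.94, 0],
  ],
  rot=[
    [0, 0, 0.08],
    [0, 0, 0.18],
    [0, 0, 0.35],
    [0, 0, 0.35],
    [0, 0, 0.35],
  ],
  gripper=[-1, -1, -1, -1, -1],
)

```text
time_s: 7.95
tool_pos: [0.5157, 0.211, 0.2156]
tool_rot: [-179.9, -0.1, 179.4]
force: [-0.0, 1.4, -1.0]
grip_width: 0.0136
grasp_force: 20.0
```

```bash
python3 - <<'E'
from h import *
o=env.get_obs(); print(o["tool_pos"],o["tool_rot"],o["grip_width"])
p=o["tool_pos"]
move([p[0]+.005,p[1]-.2,.22],150); move([.504,-.387,.22],109)
E
```

```text
[0.51565546 0.2109562  0.21557479] [-1.79869822e+02 -1.47745848e-01  1.79363523e+02] 0.013585656023675946
dpos [-0.036, -1.0, -0.02] rot [-0.002, -0.001, 0.342] ang 29.4
dpos [0.025, -2.99, -0.015] rot [-0.002, -0.001, 0.819] ang 70.4
```

>>> step_arm(
  delta_pos=[
    [0, -0.25, 0],
    [0, -0.55, 0],
    [0, -0.85, 0],
    [0, -1, 0],
    [0, -1, 0],
  ],
  rot=[
    [0, 0, 0.1],
    [0, 0, 0.2],
    [0, 0, 0.3],
    [0, 0, 0.35],
    [0, 0, 0.35],
  ],
  gripper=[-1, -1, -1, -1, -1],
)

```text
time_s: 8.57
tool_pos: [0.5142, 0.0137, 0.2168]
tool_rot: [-180.0, -0.1, 149.5]
force: [-0.5, 0.7, -1.6]
grip_width: 0.0133
grasp_force: 20.0
```

>>> step_arm(
  delta_pos=[
    [-0.12, -0.22, 0],
    [-0.27, -0.48, 0],
    [-0.42, -0.74, 0],
    [-0.49, -0.87, 0],
    [-0.49, -0.87, 0],
  ],
  rot=[
    [0, 0, 0.1],
    [0, 0, 0.2],
    [0, 0, 0.3],
    [0, 0, 0.35],
    [0, 0, 0.35],
  ],
  gripper=[-1, -1, -1, -1, -1],
)

```text
time_s: 9.2
tool_pos: [0.5112, -0.1852, 0.217]
tool_rot: [-180.0, -0.0, 119.5]
force: [0.3, 0.0, -2.0]
grip_width: 0.0135
grasp_force: 20.0
```

```bash
python3 - <<'E'
from h import *
o=env.get_obs(); print(o["tool_pos"],o["tool_rot"],o["grip_width"])
move([.48,-.36,.22],109)
c=cam("wrist","w4"); print(proj(c,[[.504,-.387,.092]]))
E
```

```text
[ 0.51116098 -0.18516859  0.2169891 ] [-1.79965259e+02 -2.61868137e-02  1.19473708e+02] 0.013450016342067581
dpos [-0.684, -0.566, -0.015] rot [-0.0, -0.0, 0.122] ang 10.5
[[164.92000799 393.16390794]]
```

View pics/w4.png

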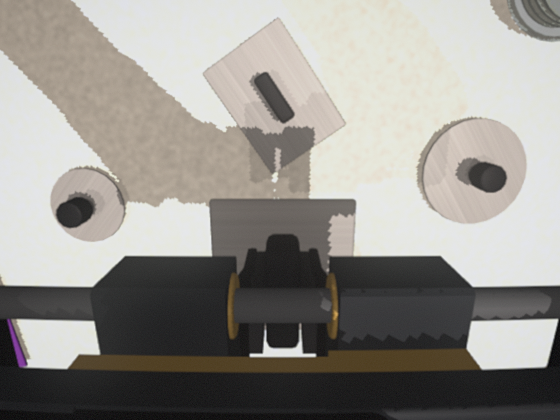

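The lid is held squarely (plate edge x 210–355, row 200). The jar at (165,393) is hidden behind the gripper, so I'll go past it so it shows ahead (tool +x).

```bash
python3 - <<'E'
from h import *
move([.54,-.46,.22],109)
E
```

```text
dpos [-1.274, -0.562, -0.018] rot [-0.0, -0.001, 0.124] ang 10.7
```

>>> step_arm(
  delta_pos=[
    [-0.25, -0.14, 0],
    [-0.5, -0.28, 0],
    [-0.75, -0.42, 0],
    [-1, -0.56, 0],
    [-1, -0.56, 0],
  ],
  rot=[
    [0, 0, 0],
    [0, 0, 0],
    [0, 0, 0],
    [0, 0, 0],
    [0, 0, 0],
  ],
  gripper=[-1, -1, -1, -1, -1],
)

```text
time_s: 9.88
tool_pos: [0.5112, -0.4165, 0.2159]
tool_rot: [-179.8, -0.0, 119.4]
force: [-0.5, 0.6, -0.7]
grip_width: 0.0143
grasp_force: 20.0
```

>>> step_arm(
  delta_pos=[
    [-0.15, 0, 0],
    [-0.27, 0, 0],
    [-0.27, 0, 0],
    [-0.27, 0, 0],
  ],
  rot=[
    [0, 0, 0.12],
    [0, 0, 0.12],
    [0, 0, 0.12],
    [0, 0, 0.12],
  ],
  gripper=[-1, -1, -1, -1],
)

```text
time_s: 10.38
tool_pos: [0.5398, -0.4582, 0.2169]
tool_rot: [180.0, -0.1, 109.4]
force: [0.4, 0.8, -0.3]
grip_width: 0.0138
grasp_force: 20.0
```

```bash
python3 - <<'E'
from h import *
o=env.get_obs(); print(o["tool_pos"],o["tool_rot"],o["grip_width"])
c=cam("wrist","w5"); print(proj(c,[[.504,-.387,.092]]))
E
```

```text
[ 0.53977774 -0.45823811  0.21685831] [ 1.79951256e+02 -1.48527247e-01  1.09399080e+02] 0.013841307538940896
[[268.11278747  99.93217187]]
```

View pics/w5.png

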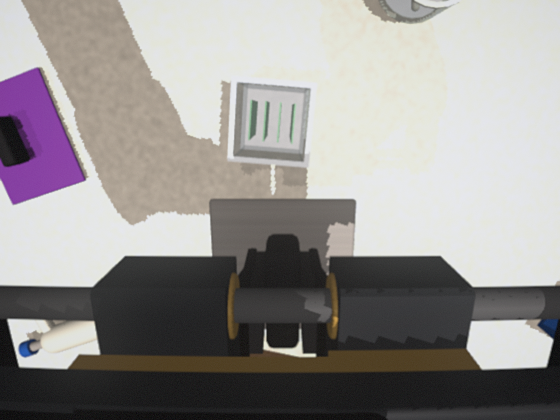

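The jar's rim shows from straight above at about (231,81)–(308,165). I'll measure its opening (52 mm square) as the grey region enclosed by the white rim.

```bash
cat >> h.py <<'E'
def opening(c,z,near,ts=(150,165,180,195,210,220),img=None):
    """dark region enclosed by the bright rim, around the pixel of `near`, measured on plane z"""
    g=cv2.cvtColor(c["img"] if img is None else img,cv2.COLOR_RGB2GRAY); u,v=proj(c,[[*near,z]])[0].astype(int)
    for t in ts:
        m=cv2.morphologyEx((g<t).astype(np.uint8),cv2.MORPH_CLOSE,np.ones((5,5)))
        n,lab,st,_=cv2.connectedComponentsWithStats(m)
        l=lab[v-8:v+9,u-8:u+9]; l=l[l>0]
        if not len(l): continue
        k=np.bincount(l).argmax()
        print(t,blobs(lab==k,c,z),st[k][:4])
E
python3 - <<'E'
from h import *
c=cam("wrist"); opening(c,.092,(.504,-.387))
g=cv2.cvtColor(c["img"],cv2.COLOR_RGB2GRAY)
print(g[120,215:325:2]);print(g[70:180:2,270])
E
```

```text
150 [(array([ 0.5073, -0.4007]), np.float32(104.3), array([ 2. , 25.9]))] [264 101   6  38]
165 [(array([ 0.5074, -0.4011]), np.float32(104.6), array([ 2.5, 26.8]))] [264 101   6  39]
180 [(array([ 0.5074, -0.4014]), np.float32(104.4), array([ 3.2, 27.6]))] [263 101   8  40]
195 [(array([ 0.5474, -0.4883]), np.float32(19.4), array([358.8, 538.7]))] [  0   0 560 420]
210 [(array([ 0.5474, -0.4883]), np.float32(19.4), array([358.9, 538.7]))] [  0   0 560 420]
220 [(array([ 0.5473, -0.4879]), np.float32(19.4), array([359.7, 538.7]))] [  0   0 560 420]
[231 231 229 171 166 165 162 193 233 234 176 137 131 132 166 169 198 192
 130 102 104 181 201 199 198 169 102 196 200 201 201 201 185 196 198 200
 202 202 133 148 200 201 202 194 165 167 169 230 232 230 231 231 231 230
 231]
[228 228 228 228 230 231 230 188 158 162 193 203 201 200 199 199 181 180
 195 198 198 197 197 198 198 203 203 202 200 200 200 201 200 201 202 201
 199 201 185 162 150 123 121 118 159 201 199 167 178 186 171 193 211 170
 188]
```

```bash
cat >> h.py <<'E'
def quad(c,z,u0,u1,v0,v1,t=212,w=8):
    """inner-rim edges of an open rectangular vessel roughly aligned with the picture; lines fitted on plane z"""
    g=cv2.GaussianBlur(cv2.cvtColor(c["img"],cv2.COLOR_RGB2GRAY),(3,3),0).astype(float); L={}
    def scan(prof,inside):   # first position, walking outward from inside, at which brightness passes t
        k=np.where(prof>t)[0]; return None if not len(k) else k[0]
    def fit(P): 
        P=toplane(c,P,z)[:,:2]; l=cv2.fitLine(P.astype(np.float32),cv2.DIST_HUBER,0,1e-3,1e-3).ravel(); return l[2:],l[:2],len(P)
    S={'l':[],'r':[],'t':[],'b':[]}
    for v in range(v0+14,v1-14):
        for n,u,s in(('l',u0,-1),('r',u1,1)):
            p=g[v,[u+s*i for i in range(-w,w)]]; k=scan(p,0)
            if k: S[n].append((u+s*(k-w-(p[k]-t)/(p[k]-p[k-1]+1e-6)),v))
    for u in range(u0+14,u1-14):
        for n,v,s in(('t',v0,-1),('b',v1,1)):
            p=g[[v+s*i for i in range(-w,w)],u]; k=scan(p,0)
            if k: S[n].append((u,v+s*(k-w-(p[k]-t)/(p[k]-p[k-1]+1e-6))))
    for n in S: 
        if len(S[n])>8:
            L[n]=fit(S[n]); d=L[n][1]; print(n,L[n][0].round(4),(np.degrees(np.arctan2(d[1],d[0]))%180).round(1),L[n][2])
    return L
E
python3 - <<'E'
from h import *
c=cam("wrist"); 
quad(c,.092,234,308,84,159); quad(c,.092,234,308,84,159,192)
print(toplane(c,[(271.5,121.3)],.092))
E
```

```text
l [ 0.4848 -0.4065] 104.7 47
r [ 0.5349 -0.3889] 104.9 47
t [ 0.4968 -0.3774] 14.6 46
l [ 0.4867 -0.412 ] 104.7 47
r [ 0.5385 -0.4042] 107.0 12
b [ 0.5172 -0.4273] 14.7 46
[[ 0.51065609 -0.40113107  0.092     ]]
```

```bash
cat >> h.py <<'E'
def intool(p):
    o=env.get_obs(); return R.from_euler('xyz',o["tool_rot"],degrees=True).apply(p)+o["tool_pos"]
E
python3 - <<'E'
from h import *
c=cam("wrist"); print(proj(c,intool([[.034,-.034,.016],[.034,.034,.016],[.0,.0,.016]])))
g=cv2.cvtColor(c["img"],cv2.COLOR_RGB2GRAY); print(g[215,204:216],g[215,348:362],g[194:206,250],g[194:206,330])
E
```

```text
[[207.75574908 197.80514112]
 [356.73993128 197.94608479]
 [282.18367328 266.8354746 ]]
[231 230 229 232 233 206 127  99 108 110 109 111] [110 110 109 109 109 103 117 183 233 234 232 231 231 231] [164 167 168 161 134 100  94 100 102 103 103 107] [230 231 232 232 199 127 100 103 106 109 109 109]
```

Opening 52.9 × 53.5 mm, centre (0.511, −0.4015), yaw 104.8°. The sizes match, and the held lid is centred on the tool within 0.5 mm. Moving over it.

```bash
python3 - <<'E'
from h import *
move([.511,-.4015,.135],104.8)
E
```

```text
dpos [0.321, -0.036, 0.414] rot [0.001, -0.0, 0.052] ang 4.5
```

>>> step_arm(
  delta_pos=[
    [0.16, -0.02, 0],
    [0.32, -0.036, 0],
    [0.32, -0.036, 0],
    [0.32, -0.036, 0.2],
    [0.32, -0.036, 0.35],
    [0.32, -0.036, 0.41],
    [0.32, -0.036, 0.41],
    [0.32, -0.036, 0.41],
  ],
  rot=[
    [0, 0, 0.053],
    [0, 0, 0.053],
    [0, 0, 0.053],
    [0, 0, 0.053],
    [0, 0, 0.053],
    [0, 0, 0.053],
    [0, 0, 0.053],
    [0, 0, 0.053],
  ],
  gripper=[-1, -1, -1, -1, -1, -1, -1, -1],
)

```text
time_s: 11.58
tool_pos: [0.5113, -0.404, 0.1371]
tool_rot: [179.9, 0.1, 104.6]
force: [0.4, -1.0, -1.6]
grip_width: 0.0139
grasp_force: 20.0
```

```bash
python3 - <<'E'
from h import *
o=env.get_obs(); print(o["tool_pos"],o["tool_rot"],o["force"])
move([.511,-.4015,.1125],104.8)
E
```

```text
[ 0.51127749 -0.40404794  0.13707692] [1.79909727e+02 1.09628667e-01 1.04623949e+02] [ 0.38251321 -0.95694707 -1.64287513]
dpos [0.013, 0.002, 0.123] rot [0.001, 0.001, -0.002] ang 0.2
```

>>> step_arm(
  delta_pos=[
    [0.012, 0.002, 0.03],
    [0.012, 0.002, 0.06],
    [0.012, 0.002, 0.08],
    [0.012, 0.002, 0.1],
    [0.012, 0.002, 0.11],
    [0.012, 0.002, 0.12],
    [0.012, 0.002, 0.12],
    [0.012, 0.002, 0.12],
  ],
  rot=[
    [0, 0, 0],
    [0, 0, 0],
    [0, 0, 0],
    [0, 0, 0],
    [0, 0, 0],
    [0, 0, 0],
    [0, 0, 0],
    [0, 0, 0],
  ],
  gripper=[-1, -1, -1, -1, -1, -1, -1, -1],
)

```text
time_s: 12.58
tool_pos: [0.5105, -0.4009, 0.1122]
tool_rot: [180.0, 0.0, 104.6]
force: [-0.6, 0.5, 4.3]
grip_width: 0.0136
grasp_force: 20.0
```

Contact force appears exactly at the seated height. Releasing slowly, then lifting.

>>> step_arm(
  delta_pos=[
    [0, 0, 0],
    [0, 0, 0],
    [0, 0, 0],
    [0, 0, 0],
    [0, 0, 0],
    [0, 0, -0.1],
    [0, 0, -0.3],
    [0, 0, -0.5],
    [0, 0, -0.6],
    [0, 0, -0.6],
  ],
  rot=[
    [0, 0, 0],
    [0, 0, 0],
    [0, 0, 0],
    [0, 0, 0],
    [0, 0, 0],
    [0, 0, 0],
    [0, 0, 0],
    [0, 0, 0],
    [0, 0, 0],
    [0, 0, 0],
  ],
  gripper=[-0.6, -0.4, -0.2, -0.1, 0, 0, 0, 0, 0, 0],
)

```text
time_s: 13.82
tool_pos: [0.5109, -0.4014, 0.2334]
tool_rot: [179.9, 0.1, 104.6]
force: [-0.4, -0.6, -1.0]
grip_width: 0.0435
grasp_force: 0.0
```

```bash
python3 - <<'E'
from h import *
o=env.get_obs(); print(o["tool_pos"],o["tool_rot"],o["qpos"])
c=cam("wrist","w6")
c=cam("top"); v=c["img"].max(2)
for n,z,q in(("sq",.130,(.511,-.4015)),("small",.046,(.351,-.292)),("trough",.046,(.4627,-.1144)),("wide",.046,(.662,-.0775))): print(n,blobs(v<55,c,z,q,.05))
move([.40,-.33,.23],164)
E
```

```text
[ 0.51094733 -0.40137166  0.23339371] [1.79860761e+02 1.29248332e-01 1.04639499e+02] [  2.93503654  21.89444735  43.32903517  84.76856335 -15.155923
  79.12850341  61.64551258]
sq []
small [(array([ 0.3504, -0.3022]), np.float32(129.3), array([ 361.2, 1152.7]))]
trough [(array([ 0.4627, -0.1144]), np.float32(154.0), array([10.8, 43.7]))]
wide [(array([ 0.6639, -0.0775]), np.float32(0.5), array([18.5, 25.7]))]
dpos [0.478, -0.444, 0.003] rot [-0.0, -0.001, -0.691] ang 59.4
```

View pics/w6.png

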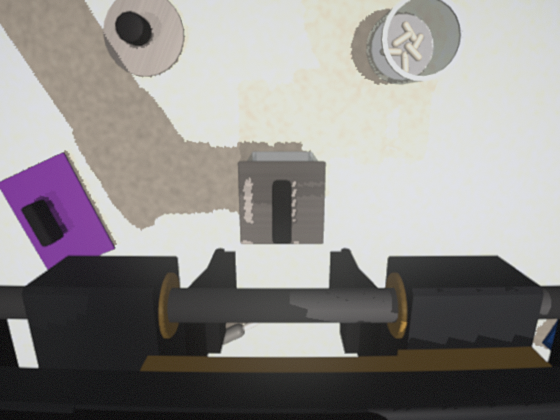

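The square lid sits flush and square on its jar (plate (238–325,160–243)). The small lid's knob is at (134,28) and the small jar's ring is centred near (422,38). Next, hover above the small lid.

```bash
python3 - <<'E'
from h import *
c=cam("wrist"); print(toplane(c,[(134,29)],.046),toplane(c,[(422,38)],.062))
p=toplane(c,[(134,29)],.046)[0]; move([p[0],p[1],.233],60)
E
```

```text
[[ 0.35509881 -0.29746521  0.046     ]] [[ 0.58469196 -0.24768497  0.062     ]]
dpos [0.691, -0.619, -0.014] rot [-0.002, -0.001, 0.519] ang 44.6
```

>>> step_arm(
  delta_pos=[
    [0.2, -0.18, 0],
    [0.4, -0.36, 0],
    [0.6, -0.54, 0],
    [0.69, -0.62, 0],
    [0.69, -0.62, 0],
    [0.69, -0.62, 0],
  ],
  rot=[
    [0, 0, 0.12],
    [0, 0, 0.24],
    [0, 0, 0.36],
    [0, 0, 0.48],
    [0, 0, 0.52],
    [0, 0, 0.52],
  ],
  gripper=[0, 0, 0, 0, 0, 0],
)

```text
time_s: 14.72
tool_pos: [0.355, -0.2978, 0.2306]
tool_rot: [-179.9, -0.0, 60.0]
force: [-0.3, -0.1, 0.4]
grip_width: 0.0433
grasp_force: 0.0
```

```bash
cat >> h.py <<'E'
def knob(c,z,near,t=80,save=None):
    v=c["img"].max(2); b=blobs(v<t,c,z,near,.05,60); print("knob",b)
    for x in b: move([*x[0],z-.018])
E
python3 - <<'E'
from h import *
o=env.get_obs(); print(o["tool_pos"],o["tool_rot"],o["qpos"])
c=cam("wrist","w7"); knob(c,.046,(.355,-.297)); knob(c,.046,(.355,-.297),60)
E
```

```text
[ 0.3549976  -0.29775683  0.23056505] [-1.79912794e+02 -2.32821935e-02  6.00328112e+01] [-12.79699182  -8.60180871  45.86956903 109.92390082   6.32544474
  76.25842036   1.26357544]
knob [(array([ 0.352 , -0.2959]), np.float32(59.4), array([23.7, 27. ]))]
dpos [0.002, -0.018, 1.014] rot [0.0, 0.0, 0.0] ang 0.0
knob [(array([ 0.3481, -0.3017]), np.float32(145.2), array([11.4, 22.1]))]
dpos [-0.033, -0.02, 1.014] rot [0.0, 0.0, 0.0] ang 0.0
```

>>> step_arm(
  delta_pos=[
    [0, -0.018, 0.3],
    [0, -0.018, 0.6],
    [0, -0.018, 0.8],
    [0, -0.018, 0.95],
    [0, -0.018, 1.0],
    [0, -0.018, 1.0],
  ],
  rot=[
    [0, 0, 0],
    [0, 0, 0],
    [0, 0, 0],
    [0, 0, 0],
    [0, 0, 0],
    [0, 0, 0],
  ],
  gripper=[0, 0, 0, 0, 0, 0],
)

```text
time_s: 15.52
tool_pos: [0.3521, -0.2969, 0.0312]
tool_rot: [-179.9, 0.1, 60.0]
force: [0.7, -0.4, -0.5]
grip_width: 0.0434
grasp_force: 0.0
```

>>> step_arm(
  delta_pos=[
    [0, 0, 0.01],
    [0, 0, 0.01],
    [0, 0, 0.01],
    [0, 0, 0.01],
    [0, 0, 0.01],
    [0, 0, 0.01],
    [0, 0, 0.01],
  ],
  rot=[
    [0, 0, 0],
    [0, 0, 0],
    [0, 0, 0],
    [0, 0, 0],
    [0, 0, 0],
    [0, 0, 0],
    [0, 0, 0],
  ],
  gripper=[0, -1, -1, -1, -1, -1, -1],
  squeeze=20,
)

```text
time_s: 16.4
tool_pos: [0.3527, -0.2967, 0.03]
tool_rot: [180.0, -0.0, 60.0]
force: [-1.0, 1.4, 5.7]
grip_width: 0.0257
grasp_force: 20.0
```

```bash
python3 - <<'E'
from h import *
o=env.get_obs(); print(o["tool_pos"],o["tool_rot"],o["qpos"])
move([.5,-.28,.21],80)
E
```

```text
[ 0.35274843 -0.29673839  0.02995865] [ 1.79979922e+02 -2.97704777e-02  5.99541745e+01] [ -9.89245439  10.16935564  50.15787493 123.00010521 -10.10733665
  50.86864197  16.18941882]
dpos [0.442, 0.596, -0.9] rot [0.0, -0.0, -0.233] ang 20.0
```

>>> step_arm(
  delta_pos=[
    [0, 0, -0.03],
    [0, 0, -0.1],
    [0, 0, -0.35],
    [0, 0, -0.65],
    [0, 0, -0.9],
    [0.1, 0.2, -0.9],
    [0.25, 0.5, -0.9],
    [0.35, 0.75, -0.9],
    [0.415, 0.88, -0.9],
    [0.415, 0.88, -0.9],
    [0.415, 0.88, -0.9],
  ],
  rot=[
    [0, 0, 0],
    [0, 0, 0],
    [0, 0, 0],
    [0, 0, 0],
    [0, 0, 0],
    [0, 0, 0],
    [0, 0, 0],
    [0, 0, 0],
    [0, 0, 0],
    [0, 0, 0],
    [0, 0, 0],
  ],
  gripper=[-1, -1, -1, -1, -1, -1, -1, -1, -1, -1, -1],
)

```text
time_s: 17.77
tool_pos: [0.5452, -0.3135, 0.21]
tool_rot: [-180.0, 0.0, 59.9]
force: [0.1, -0.2, -0.8]
grip_width: 0.0254
grasp_force: 20.0
```

```bash
python3 - <<'E'
from h import *
o=env.get_obs(); print(o["tool_pos"],o["tool_rot"],o["grip_width"],o["qpos"])
c=cam("wrist","w8"); print(proj(c,[[.585,-.248,.062]]), "plate front", proj(c,intool([[.038,0,.018],[0,-.038,.018],[0,.038,.018]])))
E
```

```text
[ 0.54515487 -0.31353692  0.20996392] [-1.79972816e+02  3.33718985e-02  5.98800364e+01] 0.025442412181111512 [-12.71295812  22.21167165  51.83788489  89.78739282 -17.74503787
  76.71478     11.05403851]
[[284.93773977 102.87004869]] plate front [[282.88943226 187.26950153]
 [204.5263083  264.03177402]
 [361.01927783 264.20297978]]
```

View pics/w8.png

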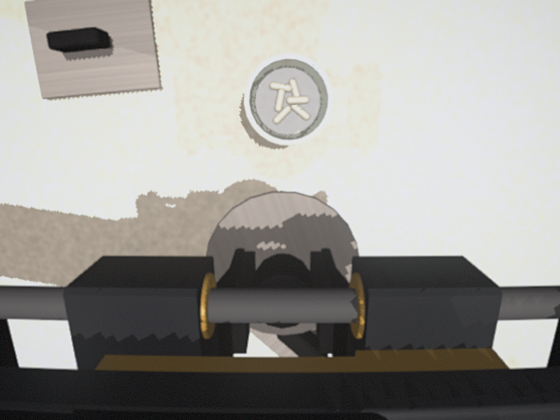

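Small jar ahead: opening ring about cols 250–327, rows 59–140. The held lid is centred (206–358).

```bash
cat >> h.py <<'E'
def ring(c,z,uv,r0,r1,t=212):
    """inner rim circle: walk rays inward from bright rim radius r1 to first dark; circle on plane z"""
    g=cv2.GaussianBlur(cv2.cvtColor(c["img"],cv2.COLOR_RGB2GRAY),(3,3),0).astype(float); P=[]
    for a in np.radians(range(0,360,3)):
        p=[g[int(round(uv[1]+r*np.sin(a))),int(round(uv[0]+r*np.cos(a)))] for r in np.arange(r0,r1,.5)]
        k=np.where(np.array(p)>t)[0]
        if len(k) and k[0]>0: P.append((uv[0]+(r0+k[0]*.5)*np.cos(a),uv[1]+(r0+k[0]*.5)*np.sin(a)))
    w=toplane(c,P,z)[:,:2]
    for _ in range(4):
        A=np.c_[2*w,np.ones(len(w))]; s=np.linalg.lstsq(A,(w**2).sum(1),rcond=None)[0]
        rad=np.sqrt(s[2]+s[:2]@s[:2]); e=abs(np.linalg.norm(w-s[:2],axis=1)-rad); w=w[e<=max(.001,np.median(e)*2)]
    print("ring",s[:2].round(4),"r",rad.round(4),len(w),"res",e.mean().round(5)); return s[:2]
E
python3 - <<'E'
from h import *
c=cam("wrist")
for t in(195,205,212,220): q=ring(c,.062,(288.5,99),33,46,t)
move([*q,.12])
E
```

```text
ring [ 0.5882 -0.2473] r 0.0303 95 res 0.00021
ring [ 0.5882 -0.2472] r 0.0305 119 res 0.0002
ring [ 0.5882 -0.2473] r 0.0307 120 res 0.00022
ring [ 0.5883 -0.2474] r 0.031 120 res 0.00021
dpos [0.394, 0.021, 0.452] rot [0.0, 0.0, 0.0] ang 0.0
```

Opening radius 30.4 mm (expected 30), centre (0.588, −0.247).

>>> step_arm(
  delta_pos=[
    [0.2, 0.01, 0],
    [0.39, 0.02, 0],
    [0.39, 0.02, 0.1],
    [0.39, 0.02, 0.3],
    [0.39, 0.02, 0.45],
    [0.39, 0.02, 0.55],
    [0.39, 0.02, 0.55],
    [0.39, 0.02, 0.55],
  ],
  rot=[
    [0, 0, 0],
    [0, 0, 0],
    [0, 0, 0],
    [0, 0, 0],
    [0, 0, 0],
    [0, 0, 0],
    [0, 0, 0],
    [0, 0, 0],
  ],
  gripper=[-1, -1, -1, -1, -1, -1, -1, -1],
)

```text
time_s: 18.88
tool_pos: [0.5894, -0.2483, 0.1009]
tool_rot: [179.9, -0.0, 59.9]
force: [1.0, 1.0, -0.6]
grip_width: 0.0254
grasp_force: 20.0
```

```bash
python3 - <<'E'
from h import *
o=env.get_obs(); print(o["tool_pos"],o["tool_rot"],o["force"])
move([.588,-.2473,.0835])
E
```

```text
[ 0.58935721 -0.24828915  0.1009026 ] [ 1.79881698e+02 -2.36576737e-02  5.99182403e+01] [ 1.03847195  0.96419014 -0.55901515]
dpos [0.001, -0.009, 0.087] rot [0.0, 0.0, 0.0] ang 0.0
```

>>> step_arm(
  delta_pos=[
    [0.001, -0.006, 0.03],
    [0.001, -0.006, 0.05],
    [0.001, -0.006, 0.065],
    [0.001, -0.006, 0.075],
    [0.001, -0.006, 0.085],
    [0.001, -0.006, 0.085],
    [0.001, -0.006, 0.085],
  ],
  rot=[
    [0, 0, 0],
    [0, 0, 0],
    [0, 0, 0],
    [0, 0, 0],
    [0, 0, 0],
    [0, 0, 0],
    [0, 0, 0],
  ],
  gripper=[-1, -1, -1, -1, -1, -1, -1],
)

```text
time_s: 19.75
tool_pos: [0.588, -0.2467, 0.0841]
tool_rot: [-180.0, -0.1, 59.9]
force: [-3.3, 2.8, 8.6]
grip_width: 0.0255
grasp_force: 20.0
```

>>> step_arm(
  delta_pos=[
    [0, 0, 0],
    [0, 0, 0],
    [0, 0, 0],
    [0, 0, 0],
    [0, 0, 0],
    [0, 0, -0.1],
    [0, 0, -0.3],
    [0, 0, -0.5],
    [0, 0, -0.7],
    [0, 0, -0.7],
  ],
  rot=[
    [0, 0, 0],
    [0, 0, 0],
    [0, 0, 0],
    [0, 0, 0],
    [0, 0, 0],
    [0, 0, 0],
    [0, 0, 0],
    [0, 0, 0],
    [0, 0, 0],
    [0, 0, 0],
  ],
  gripper=[-0.35, -0.25, -0.15, 0, 0, 0, 0, 0, 0, 0],
)

```text
time_s: 21.0
tool_pos: [0.5897, -0.2484, 0.2279]
tool_rot: [179.5, -0.1, 59.9]
force: [0.1, 0.8, 0.1]
grip_width: 0.0433
grasp_force: 0.0
```

```bash
python3 - <<'E'
from h import *
o=env.get_obs(); print(o["tool_pos"],o["force"],o["qpos"])
c=cam("wrist","w9"); print(proj(c,[[.588,-.2473,.1]])); knob(c,.1,(.588,-.247))
move([.4627,-.1144,.22],154); move([.4627,-.1144,.22],-26)
E
```

```text
[ 0.5897238  -0.24836936  0.22788134] [0.09358982 0.81296241 0.06491422] [-18.42595133  22.38879716  50.92998853  87.17147273 -17.68960289
  78.35706069   3.75484084]
[[278.74362845 206.74892814]]
knob [(array([ 0.5876, -0.2461]), np.float32(59.9), array([23.8, 27.6]))]
dpos [0.002, -0.012, 0.717] rot [0.0, 0.0, 0.0] ang 0.0
dpos [0.26, -0.879, 0.024] rot [0.003, 0.002, -1.095] ang 94.1
dpos [0.26, -0.879, 0.024] rot [0.002, -0.003, 1.0] ang 85.9
```

View pics/w9.png

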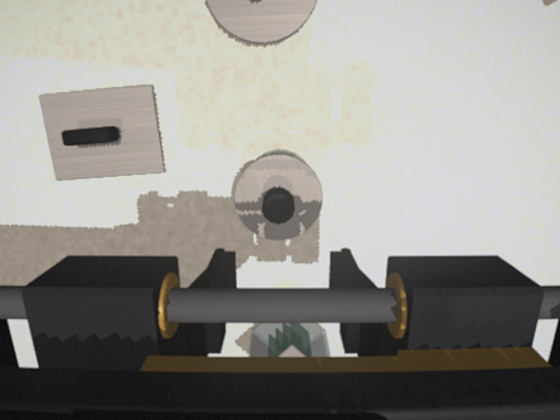

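The small lid sits flat and centred (plate 232–323, knob (278,206) on target). Next is the trough lid: handle at (90,135) here.

>>> step_arm(
  delta_pos=[
    [0.05, -0.2, 0],
    [0.11, -0.4, 0],
    [0.17, -0.6, 0],
    [0.23, -0.78, 0],
    [0.26, -0.88, 0],
    [0.26, -0.88, 0],
    [0.26, -0.88, 0],
    [0.26, -0.88, 0],
    [0.26, -0.88, 0],
    [0.26, -0.88, 0],
  ],
  rot=[
    [0, 0, -0.12],
    [0, 0, -0.24],
    [0, 0, -0.36],
    [0, 0, -0.48],
    [0, 0, -0.6],
    [0, 0, -0.72],
    [0, 0, -0.84],
    [0, 0, -0.96],
    [0, 0, -1],
    [0, 0, -1],
  ],
  gripper=[0, 0, 0, 0, 0, 0, 0, 0, 0, 0],
)

```text
time_s: 22.3
tool_pos: [0.461, -0.1135, 0.222]
tool_rot: [-180.0, -0.1, 145.8]
force: [-0.8, 0.7, -1.1]
grip_width: 0.0434
grasp_force: 0.0
```

```bash
python3 - <<'E'
from h import *
o=env.get_obs(); print(o["tool_pos"],o["tool_rot"],o["qpos"])
c=cam("wrist","w10"); knob(c,.046,(.4627,-.1144))
v=c["img"].max(2); b=blobs(v<80,c,.046,(.4627,-.1144),.05,60)
if b: move([*b[0][0],.028],b[0][1])
E
```

```text
[ 0.46103084 -0.11348325  0.22201977] [-1.79971725e+02 -6.08664880e-02  1.45849599e+02] [-36.86777538  -5.76682732  45.32799193 109.29385456   4.24380915
  74.8743785   63.05042149]
knob [(array([ 0.4623, -0.1164]), np.float32(152.3), array([13.7, 45. ]))]
dpos [-0.014, -0.008, 0.971] rot [0.0, 0.0, 0.0] ang 0.0
dpos [-0.014, -0.008, 0.971] rot [-0.0, -0.001, -0.075] ang 6.5
```

>>> step_arm(
  delta_pos=[
    [-0.014, -0.008, 0],
    [-0.014, -0.008, 0.3],
    [-0.014, -0.008, 0.6],
    [-0.014, -0.008, 0.8],
    [-0.014, -0.008, 0.92],
    [-0.014, -0.008, 0.97],
    [-0.014, -0.008, 0.97],
    [-0.014, -0.008, 0.97],
  ],
  rot=[
    [0, 0, -0.078],
    [0, 0, -0.078],
    [0, 0, -0.078],
    [0, 0, -0.078],
    [0, 0, -0.078],
    [0, 0, -0.078],
    [0, 0, -0.078],
    [0, 0, -0.078],
  ],
  gripper=[0, 0, 0, 0, 0, 0, 0, 0],
)

```text
time_s: 23.35
tool_pos: [0.464, -0.1166, 0.0296]
tool_rot: [179.9, 0.1, 152.6]
force: [0.2, -0.1, 0.0]
grip_width: 0.0432
grasp_force: 0.0
```

>>> step_arm(
  delta_pos=[
    [0, 0, 0],
    [0, 0, 0],
    [0, 0, 0],
    [0, 0, 0],
    [0, 0, 0],
    [0, 0, 0],
    [0, 0, 0],
    [0, 0, 0],
  ],
  rot=[
    [0, 0, 0],
    [0, 0, 0],
    [0, 0, 0],
    [0, 0, 0],
    [0, 0, 0],
    [0, 0, 0],
    [0, 0, 0],
    [0, 0, 0],
  ],
  gripper=[-1, -1, -1, -1, -1, -1, -1, -1],
  squeeze=25,
)

```text
time_s: 24.35
tool_pos: [0.4631, -0.1164, 0.0287]
tool_rot: [180.0, 0.0, 152.6]
force: [-0.4, 0.1, 4.2]
grip_width: 0.0136
grasp_force: 24.9
```

```bash
python3 - <<'E'
from h import *
o=env.get_obs(); print(o["tool_pos"],o["tool_rot"],o["qpos"])
move([.515,.0,.21],180);move([.515,.156,.21],215)
E
```

```text
[ 0.46310477 -0.11644555  0.02868063] [1.79987187e+02 9.47776280e-04 1.52590272e+02] [-33.05997163  12.66333485  47.99632587 120.84190804 -12.07600714
  51.23091845  84.45389664]
dpos [0.038, 0.637, -0.906] rot [0.0, 0.0, -0.319] ang 27.4
dpos [0.397, 1.329, -0.906] rot [0.0, 0.0, -0.726] ang 62.4
```

>>> step_arm(
  delta_pos=[
    [0, 0, -0.03],
    [0, 0, -0.1],
    [0, 0, -0.35],
    [0, 0, -0.65],
    [0, 0, -0.9],
    [0.01, 0.2, -0.9],
    [0.02, 0.4, -0.9],
    [0.038, 0.63, -0.9],
    [0.038, 0.63, -0.9],
    [0.038, 0.63, -0.9],
  ],
  rot=[
    [0, 0, 0],
    [0, 0, 0],
    [0, 0, 0],
    [0, 0, 0],
    [0, 0, 0],
    [0, 0, -0.1],
    [0, 0, -0.2],
    [0, 0, -0.3],
    [0, 0, -0.32],
    [0, 0, -0.32],
  ],
  gripper=[-1, -1, -1, -1, -1, -1, -1, -1, -1, -1],
)

```text
time_s: 25.6
tool_pos: [0.514, -0.0018, 0.2089]
tool_rot: [-180.0, 0.0, -180.0]
force: [-0.5, -1.1, -2.2]
grip_width: 0.0138
grasp_force: 24.9
```

>>> step_arm(
  delta_pos=[
    [0, 0.2, 0],
    [0, 0.4, 0],
    [0, 0.6, 0],
    [0, 0.78, 0],
    [0, 0.78, 0],
    [0, 0.78, 0],
  ],
  rot=[
    [0, 0, -0.1],
    [0, 0, -0.2],
    [0, 0, -0.3],
    [0, 0, -0.4],
    [0, 0, -0.4],
    [0, 0, -0.4],
  ],
  gripper=[-1, -1, -1, -1, -1, -1],
)

```text
time_s: 26.35
tool_pos: [0.5142, 0.1527, 0.2089]
tool_rot: [-180.0, -0.0, -145.7]
force: [0.1, -0.2, -1.9]
grip_width: 0.0139
grasp_force: 24.9
```

```bash
python3 - <<'E'
from h import *
o=env.get_obs(); print(o["tool_pos"],o["tool_rot"],o["qpos"],o["grip_width"])
c=cam("wrist","w11"); print(proj(c,[[.44,.105,.068]]),"plate",proj(c,intool([[.056,-.042,.017],[.056,.042,.017]])))
E
```

```text
[0.51423622 0.15273603 0.2088537 ] [-1.79953998e+02 -6.73444049e-03 -1.45747444e+02] [-53.86770473   5.54073423  36.88250608 102.49559144  -3.42439684
  73.08896155 108.13542035] 0.013891462570853
[[285.06659707  86.85054476]] plate [[186.663905   148.01041651]
 [375.49994115 148.21135638]]
```

View pics/w11.png

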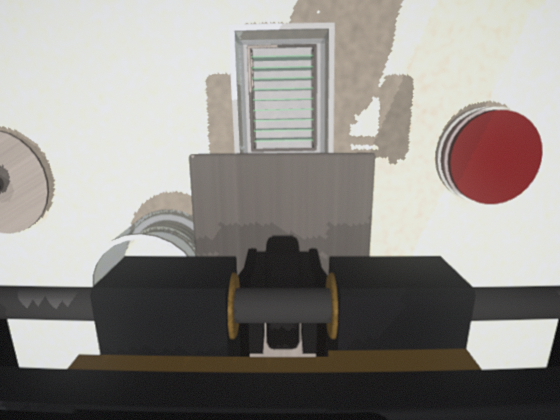

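The held trough lid (190–375, front edge at row 153) hides the trough's near edge. The trough rim is cols 235–335, top row 25. I'll back off 4 cm.

>>> step_arm(
  delta_pos=[
    [-0.1, 0, 0],
    [-0.22, 0, 0],
    [-0.22, 0, 0],
    [-0.22, 0, 0],
  ],
  rot=[
    [0, 0, 0],
    [0, 0, 0],
    [0, 0, 0],
    [0, 0, 0],
  ],
  gripper=[-1, -1, -1, -1],
)

```text
time_s: 26.9
tool_pos: [0.55, 0.1779, 0.2085]
tool_rot: [-180.0, -0.1, -145.7]
force: [0.3, 0.3, -0.5]
grip_width: 0.0139
grasp_force: 24.9
```

```bash
python3 - <<'E'
from h import *
c=cam("wrist","w12"); cv2.imwrite("pics/w12c.png",cv2.resize(c["img"][0:170,190:380],None,fx=3.5,fy=3.5,interpolation=cv2.INTER_CUBIC)[:,:,::-1])
E
```

```text
(no output)
```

View pics/w12c.png

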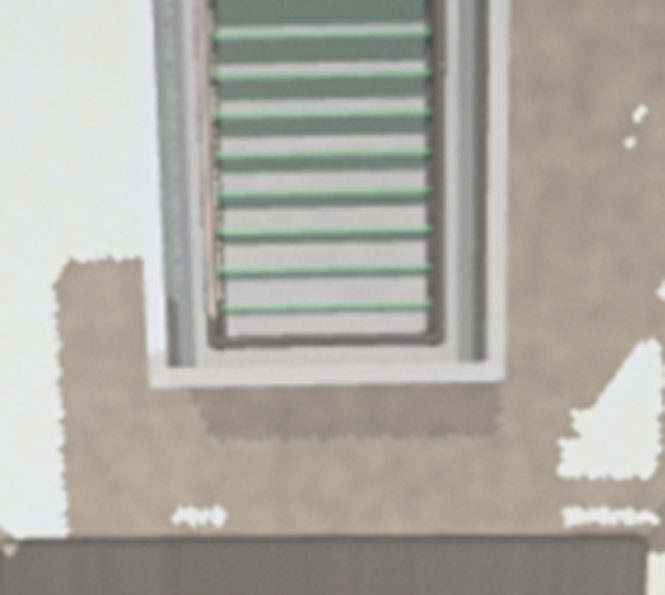

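Now the near rim is visible: outer corners at crop (150,387) and (503,381), so pixels (232.9,110.6) and (333.7,108.9). Inner edges are at columns 237.1 and 329.1.

```bash
python3 - <<'E'
from h import *
c=cam("wrist"); z=.068
a=toplane(c,[(232.9,110.6),(333.7,108.9),(237.1,104.3),(329.1,103.4),(234.3,2.9),(330,0),(334.3,57),(335.1,0)],z)[:,:2]
yaw=lambda p,q:np.degrees(np.arctan2(*(q-p)[::-1])).round(1)
print("outer w",np.linalg.norm(a[0]-a[1]),"inner w",np.linalg.norm(a[2]-a[3]),"yaws near",yaw(a[0],a[1])+90,"L",yaw(a[2],a[4]),"R",yaw(a[3],a[5]),"Ro",yaw(a[6],a[7]))
mid=(a[0]+a[1])/2; print("mid",mid,(a[2]+a[3])/2,(a[4]+a[5])/2)
# far edge from w11
d=np.array(c["pose"]).copy(); d[:3,3]+=np.array([.5142,.1527,.2089])-env.get_obs()["tool_pos"]; c2=dict(c,pose=d)
f=toplane(c2,[(235,25),(334.5,24)],z)[:,:2]; print("far mid",f.mean(0),"len",np.linalg.norm(f.mean(0)-mid),"w",np.linalg.norm(f[0]-f[1]),"yaw axis",yaw(mid,f.mean(0)), "ctr",(f.mean(0)+mid)/2)
E
```

```text
outer w 0.07569066104136964 inner w 0.06882073006535702 yaws near 215.3 L -145.5 R -144.6 Ro -144.9
mid [0.48998124 0.13853504] [0.4865249  0.13599693] [0.42848141 0.09541153]
far mid [0.40438932 0.07985282] len 0.10377658341509079 w 0.07132833016638947 yaw axis -145.6 ctr [0.44718528 0.10919393]
```

Trough measures 103.8 × 75.7 mm with centre (0.447, 0.109) and yaw −145°, matching the given size.

```bash
python3 - <<'E'
from h import *
print(env.get_obs()["tool_pos"]); move([.4464,.1086,.11],-145.1)
E
```

```text
[0.54988966 0.17847264 0.20868867]
dpos [0.624, 0.004, 0.494] rot [0.0, -0.0, -0.006] ang 0.5
```

>>> step_arm(
  delta_pos=[
    [0.2, 0, 0],
    [0.42, 0, 0],
    [0.6, 0, 0],
    [0.62, 0, 0.1],
    [0.62, 0, 0.3],
    [0.62, 0, 0.44],
    [0.62, 0, 0.49],
    [0.62, 0, 0.49],
    [0.62, 0, 0.49],
  ],
  rot=[
    [0, 0, -0.006],
    [0, 0, -0.006],
    [0, 0, -0.006],
    [0, 0, -0.006],
    [0, 0, -0.006],
    [0, 0, -0.006],
    [0, 0, -0.006],
    [0, 0, -0.006],
    [0, 0, -0.006],
  ],
  gripper=[-1, -1, -1, -1, -1, -1, -1, -1, -1],
)

```text
time_s: 28.12
tool_pos: [0.449, 0.1099, 0.1118]
tool_rot: [-180.0, 0.1, -145.0]
force: [-0.3, -0.1, -1.8]
grip_width: 0.0138
grasp_force: 24.9
```

```bash
python3 - <<'E'
from h import *
o=env.get_obs(); print(o["tool_pos"],o["tool_rot"],o["force"],o["qpos"])
move([.4464,.1086,.0885],-145.1)
E
```

```text
[0.4489818  0.10987148 0.11178136] [-1.79990248e+02  1.30175873e-01 -1.45018905e+02] [-0.29508686 -0.05450343 -1.76108709] [-54.73671244   0.31054565  38.22504185 118.64179805  -0.25630015
  60.98792229 108.59284911]
dpos [0.014, 0.002, 0.116] rot [-0.0, 0.002, 0.001] ang 0.2
```

>>> step_arm(
  delta_pos=[
    [0.012, 0, 0.03],
    [0.012, 0, 0.06],
    [0.012, 0, 0.08],
    [0.012, 0, 0.095],
    [0.012, 0, 0.108],
    [0.012, 0, 0.115],
    [0.012, 0, 0.115],
    [0.012, 0, 0.115],
  ],
  rot=[
    [0, 0, 0],
    [0, 0, 0],
    [0, 0, 0],
    [0, 0, 0],
    [0, 0, 0],
    [0, 0, 0],
    [0, 0, 0],
    [0, 0, 0],
  ],
  gripper=[-1, -1, -1, -1, -1, -1, -1, -1],
)

```text
time_s: 29.12
tool_pos: [0.4461, 0.1083, 0.0886]
tool_rot: [180.0, -0.0, -145.0]
force: [-3.0, -1.9, 9.5]
grip_width: 0.0138
grasp_force: 24.9
```

>>> step_arm(
  delta_pos=[
    [0, 0, 0],
    [0, 0, 0],
    [0, 0, 0],
    [0, 0, 0],
    [0, 0, 0],
    [0, 0, -0.1],
    [0, 0, -0.3],
    [0, 0, -0.5],
    [0, 0, -0.65],
    [0, 0, -0.65],
  ],
  rot=[
    [0, 0, 0],
    [0, 0, 0],
    [0, 0, 0],
    [0, 0, 0],
    [0, 0, 0],
    [0, 0, 0],
    [0, 0, 0],
    [0, 0, 0],
    [0, 0, 0],
    [0, 0, 0],
  ],
  gripper=[-0.6, -0.45, -0.3, -0.15, 0, 0, 0, 0, 0, 0],
)

```text
time_s: 30.38
tool_pos: [0.4476, 0.1088, 0.2198]
tool_rot: [-180.0, 0.3, -145.0]
force: [0.2, 0.4, -0.8]
grip_width: 0.0434
grasp_force: 0.0
```

```bash
python3 - <<'E'
from h import *
o=env.get_obs(); print(o["tool_pos"],o["force"],o["qpos"])
c=cam("wrist","w13"); knob(c,.106,(.447,.108))
move([.663,-.0775,.22],170)
E
```

```text
[0.44758391 0.10876784 0.21979919] [ 0.20915276  0.3899336  -0.82186371] [-55.84038227  -7.26150289  36.44096235 111.18250685   4.3996853
  74.43251258 104.21332681]
knob [(array([0.4455, 0.1085]), np.float32(35.4), array([12.9, 44.5]))]
dpos [0.005, 0.003, 0.651] rot [0.0, 0.0, 0.0] ang 0.0
dpos [-0.353, -1.382, -0.009] rot [0.001, 0.001, 0.524] ang 45.0
```

View pics/w13.png

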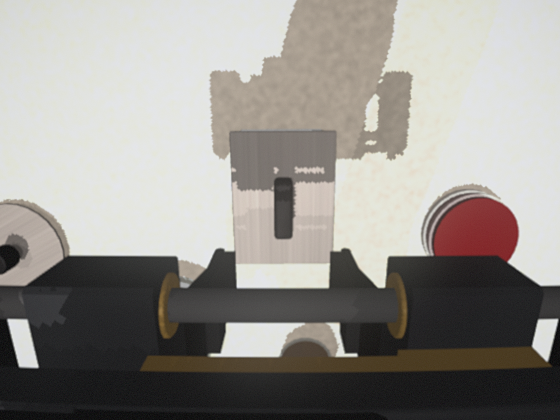

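The trough lid lies flat and square on the trough (230–336, 131–264; handle centred). Last is the wide lid, approached at yaw 90 so the jar shows ahead when placing.

>>> step_arm(
  delta_pos=[
    [-0.05, -0.18, 0],
    [-0.1, -0.36, 0],
    [-0.15, -0.54, 0],
    [-0.18, -0.7, 0],
    [-0.18, -0.7, 0],
    [-0.18, -0.7, 0],
    [-0.18, -0.7, 0],
  ],
  rot=[
    [0, 0, 0.12],
    [0, 0, 0.24],
    [0, 0, 0.36],
    [0, 0, 0.48],
    [0, 0, 0.6],
    [0, 0, 0.7],
    [0, 0, 0.7],
  ],
  gripper=[0, 0, 0, 0, 0, 0, 0],
)

```text
time_s: 31.3
tool_pos: [0.555, 0.014, 0.2159]
tool_rot: [-179.9, -0.1, 154.9]
force: [-0.3, -0.0, 0.1]
grip_width: 0.0434
grasp_force: 0.0
```

>>> step_arm(
  delta_pos=[
    [-0.17, -0.05, 0],
    [-0.35, -0.1, 0],
    [-0.5, -0.15, 0],
    [-0.685, -0.193, 0],
    [-0.685, -0.193, 0],
    [-0.685, -0.193, 0],
    [-0.685, -0.193, 0],
    [-0.685, -0.193, 0],
  ],
  rot=[
    [0, 0, 0.12],
    [0, 0, 0.24],
    [0, 0, 0.36],
    [0, 0, 0.48],
    [0, 0, 0.6],
    [0, 0, 0.7],
    [0, 0, 0.76],
    [0, 0, 0.76],
  ],
  gripper=[0, 0, 0, 0, 0, 0, 0, 0],
)

```text
time_s: 32.3
tool_pos: [0.6631, -0.0788, 0.2165]
tool_rot: [-179.9, 0.0, 89.7]
force: [-0.3, 0.0, 0.8]
grip_width: 0.0439
grasp_force: 0.0
```

```bash
python3 - <<'E'
from h import *
o=env.get_obs(); print(o["tool_pos"],o["tool_rot"],o["qpos"])
c=cam("wrist"); knob(c,.046,(.663,-.0775))
E
```

```text
[ 0.66305301 -0.07883932  0.21647605] [-1.79911885e+02  1.62385942e-02  8.97041211e+01] [-36.94102212  31.03188695  59.84500733  83.33077229 -26.7831909
  81.00141164  23.17905744]
knob [(array([ 0.6662, -0.0788]), np.float32(89.8), array([23.7, 26.9]))]
dpos [0.0, 0.017, 0.943] rot [0.0, 0.0, 0.0] ang 0.0
```

>>> step_arm(
  delta_pos=[
    [0, 0.012, 0.3],
    [0, 0.012, 0.6],
    [0, 0.012, 0.8],
    [0, 0.012, 0.9],
    [0, 0.012, 0.94],
    [0, 0.012, 0.94],
    [0, 0.012, 0.94],
  ],
  rot=[
    [0, 0, 0],
    [0, 0, 0],
    [0, 0, 0],
    [0, 0, 0],
    [0, 0, 0],
    [0, 0, 0],
    [0, 0, 0],
  ],
  gripper=[0, 0, 0, 0, 0, 0, 0],
)

```text
time_s: 33.22
tool_pos: [0.6671, -0.0793, 0.0314]
tool_rot: [179.8, 0.0, 89.5]
force: [0.6, 0.2, -0.5]
grip_width: 0.0437
grasp_force: 0.0
```

>>> step_arm(
  delta_pos=[
    [0, 0, 0],
    [0, 0, 0],
    [0, 0, 0],
    [0, 0, 0],
    [0, 0, 0],
    [0, 0, 0],
    [0, 0, 0],
  ],
  rot=[
    [0, 0, 0],
    [0, 0, 0],
    [0, 0, 0],
    [0, 0, 0],
    [0, 0, 0],
    [0, 0, 0],
    [0, 0, 0],
  ],
  gripper=[-1, -1, -1, -1, -1, -1, -1],
  squeeze=25,
)

```text
time_s: 34.1
tool_pos: [0.6662, -0.079, 0.03]
tool_rot: [180.0, -0.0, 89.5]
force: [-1.0, 0.2, 5.4]
grip_width: 0.0251
grasp_force: 25.0
```

```bash
python3 - <<'E'
from h import *
o=env.get_obs(); print(o["tool_pos"],o["tool_rot"],o["qpos"])
move([.635,-.005,.22],90)
E
```

```text
[ 0.66618622 -0.07899041  0.02998771] [ 1.79956303e+02 -8.02010265e-03  8.95179175e+01] [-33.06037966  40.4730689   52.65938197  93.1513529  -34.9975017
  64.18441939  28.30593836]
dpos [0.369, -0.158, -0.95] rot [0.001, -0.0, -0.006] ang 0.5
```

>>> step_arm(
  delta_pos=[
    [0, 0, -0.03],
    [0, 0, -0.1],
    [0, 0, -0.35],
    [0, 0, -0.65],
    [0, 0, -0.95],
    [0.1, -0.05, -0.95],
    [0.29, -0.15, -0.95],
    [0.29, -0.15, -0.95],
    [0.29, -0.15, -0.95],
  ],
  rot=[
    [0, 0, 0],
    [0, 0, 0],
    [0, 0, 0],
    [0, 0, 0],
    [0, 0, 0],
    [0, 0, 0],
    [0, 0, 0],
    [0, 0, 0],
    [0, 0, 0],
  ],
  gripper=[-1, -1, -1, -1, -1, -1, -1, -1, -1],
)

```text
time_s: 35.22
tool_pos: [0.6362, -0.0212, 0.22]
tool_rot: [180.0, 0.0, 89.5]
force: [0.5, -0.5, -1.1]
grip_width: 0.0252
grasp_force: 25.0
```

```bash
python3 - <<'E'
from h import *
o=env.get_obs(); print(o["tool_pos"],o["tool_rot"],o["qpos"],o["grip_width"])
c=cam("wrist","w14"); uv=proj(c,[[.629,.098,.08]])[0]; print(uv, proj(c,[[.629,.054,.08],[.629,.142,.08],[.673,.098,.08]]))
g=cv2.cvtColor(c["img"],cv2.COLOR_RGB2GRAY); u,v=uv.astype(int); print(u,v); print(g[v,u-75:u+76:3]); print(g[max(0,v-75):v+76:3,u])
E
```

```text
[ 0.63621089 -0.02117031  0.21995903] [1.79979795e+02 2.54889114e-02 8.95189013e+01] [-46.14615386  26.83016186  61.93342446  88.07482631 -23.87579404
  79.47175907  17.12631379] 0.025212337967297438
[271.26281992  42.52587567] [[272.10062112 105.17048181]
 [270.41545186 -23.70696076]
 [332.28678436  42.21711991]]
271 42
[228 228 228 227 228 228 163 230 224 124 129 128 145 140 200 167 228 226
 227 227 228 227 228 227 227 228 227 226 226 226 227 227 227 227 227 227
 227 227 226 227 227 224 147 152 206 161 160 161 160 172 230]
[153 146 218 226 225 226 226 226 226 226 226 227 227 228 228 227 228 228
 227 228 229 228 228 229 229 229 229 229 229 229 230 209 198 201 189 233
 230 147 227 230]
```

>>> step_arm(
  delta_pos=[
    [-0.15, 0, 0],
    [-0.15, 0, 0],
    [-0.15, 0, 0],
  ],
  rot=[
    [0, 0, 0],
    [0, 0, 0],
    [0, 0, 0],
  ],
  gripper=[-1, -1, -1],
)

```text
time_s: 35.65
tool_pos: [0.6361, -0.0518, 0.2196]
tool_rot: [180.0, -0.0, 89.4]
force: [-0.1, -0.0, -1.8]
grip_width: 0.0247
grasp_force: 25.0
```

```bash
python3 - <<'E'
from h import *
c=cam("wrist","w15"); uv=proj(c,[[.6375,.099,.08]])[0]; print(uv)
for t in(205,212,220): q=ring(c,.08,uv,55,72,t)
print("plate",proj(c,intool([[.052,0,.018]])))
g=cv2.cvtColor(c["img"],cv2.COLOR_RGB2GRAY); print(g[140:172,282],g[230,195:220],g[230,345:372])
move([*q,.13],90)
cv2.imwrite("pics/w15c.png",cv2.resize(c["img"][0:260,150:420],None,fx=2.2,fy=2.2)[:,:,::-1])
E
```

```text
[282.43670128  -4.91949542]
ring [0.6368 0.0997] r 0.045 27 res 0.00022
ring [0.6368 0.0994] r 0.045 26 res 0.00016
ring [0.6367 0.0995] r 0.0453 35 res 0.00026
plate [[283.06971961 154.71394015]]
[227 229 230 230 231 231 231 230 229 229 228 228 229 230 229 228 227 226
 226 227 224 186 142 164 185 190 188 189 188 187 187 188] [103 103 103 100 101 103 101 102 101  99 101 101 101 103 102 102 103 100
 102  99 101 101 101 101 101] [101 102 102 102 103 102 105 103 103 105 106 104 105 106 106 105 106 105
 104 106 106 106 105 106 106 107 107]
dpos [0.752, -0.004, 0.448] rot [-0.0, -0.0, -0.006] ang 0.5
```

I backed off the wrong way; moving forward so the whole opening shows.

>>> step_arm(
  delta_pos=[
    [0.15, 0, 0],
    [0.28, 0, 0],
    [0.28, 0, 0],
    [0.28, 0, 0],
  ],
  rot=[
    [0, 0, 0],
    [0, 0, 0],
    [0, 0, 0],
    [0, 0, 0],
  ],
  gripper=[-1, -1, -1, -1],
)

```text
time_s: 36.2
tool_pos: [0.6365, 0.0048, 0.2195]
tool_rot: [-180.0, 0.1, 89.5]
force: [0.5, -1.0, -2.5]
grip_width: 0.0253
grasp_force: 25.0
```

```bash
python3 - <<'E'
from h import *
c=cam("wrist","w16"); uv=proj(c,[[.6368,.0995,.08]])[0]; print(uv)
for t in(205,212,220): q=ring(c,.08,uv,55,72,t)
print(env.get_obs()["tool_pos"]); move([q[0],q[1]+.0015,.13],90)
E
```

```text
[282.0450831  77.533962 ]
ring [0.6369 0.0988] r 0.0446 120 res 0.00023
ring [0.6368 0.0988] r 0.0448 120 res 0.00016
ring [0.6369 0.0988] r 0.045 120 res 0.00017
[0.63644325 0.00405156 0.21967057]
dpos [0.482, -0.002, 0.448] rot [0.0, 0.001, -0.006] ang 0.6
```

>>> step_arm(
  delta_pos=[
    [0.16, 0, 0],
    [0.32, 0, 0],
    [0.48, 0, 0],
    [0.48, 0, 0.1],
    [0.48, 0, 0.28],
    [0.48, 0, 0.4],
    [0.48, 0, 0.45],
    [0.48, 0, 0.45],
    [0.48, 0, 0.45],
  ],
  rot=[
    [0, 0, 0],
    [0, 0, 0],
    [0, 0, 0],
    [0, 0, 0],
    [0, 0, 0],
    [0, 0, 0],
    [0, 0, 0],
    [0, 0, 0],
    [0, 0, 0],
  ],
  gripper=[-1, -1, -1, -1, -1, -1, -1, -1, -1],
)

```text
time_s: 37.38
tool_pos: [0.6382, 0.1006, 0.1307]
tool_rot: [179.9, -0.0, 89.5]
force: [0.0, 0.4, -2.0]
grip_width: 0.0253
grasp_force: 25.0
```

```bash
python3 - <<'E'
from h import *
o=env.get_obs(); print(o["tool_pos"],o["tool_rot"],o["force"],o["qpos"])
move([.6368,.1003,.1015])
E
```

```text
[0.63817114 0.10061245 0.13073242] [ 1.79892904e+02 -1.13062366e-02  8.94744644e+01] [ 0.02947562  0.38487766 -1.954989  ] [-53.90938652  31.77602292  57.97769639  92.67847515 -28.13024022
  71.31456704   8.88970948]
dpos [-0.002, -0.007, 0.146] rot [0.0, 0.0, 0.0] ang 0.0
```

>>> step_arm(
  delta_pos=[
    [0, -0.004, 0.04],
    [0, -0.004, 0.08],
    [0, -0.004, 0.105],
    [0, -0.004, 0.12],
    [0, -0.004, 0.135],
    [0, -0.004, 0.145],
    [0, -0.004, 0.145],
    [0, -0.004, 0.145],
  ],
  rot=[
    [0, 0, 0],
    [0, 0, 0],
    [0, 0, 0],
    [0, 0, 0],
    [0, 0, 0],
    [0, 0, 0],
    [0, 0, 0],
    [0, 0, 0],
  ],
  gripper=[-1, -1, -1, -1, -1, -1, -1, -1],
)

```text
time_s: 38.38
tool_pos: [0.6366, 0.1012, 0.102]
tool_rot: [180.0, -0.1, 89.5]
force: [-4.0, -0.4, 6.3]
grip_width: 0.0252
grasp_force: 25.0
```

Contact at the seated height (expected 0.102). Releasing and lifting.

>>> step_arm(
  delta_pos=[
    [0, 0, 0],
    [0, 0, 0],
    [0, 0, 0],
    [0, 0, 0],
    [0, 0, 0],
    [0, 0, -0.1],
    [0, 0, -0.3],
    [0, 0, -0.5],
    [0, 0, -0.7],
    [-0.3, 0, -0.7],
    [-0.6, 0, -0.7],
    [-0.8, 0, -0.7],
    [-0.8, 0, -0.7],
    [-0.8, 0, -0.7],
  ],
  rot=[
    [0, 0, 0],
    [0, 0, 0],
    [0, 0, 0],
    [0, 0, 0],
    [0, 0, 0],
    [0, 0, 0],
    [0, 0, 0],
    [0, 0, 0],
    [0, 0, 0],
    [0, 0, 0],
    [0, 0, 0],
    [0, 0, 0],
    [0, 0, 0],
    [0, 0, 0],
  ],
  gripper=[-0.35, -0.25, -0.15, 0, 0, 0, 0, 0, 0, 0, 0, 0, 0, 0],
)

```text
time_s: 40.12
tool_pos: [0.6356, -0.058, 0.2415]
tool_rot: [179.9, -0.1, 89.5]
force: [1.1, 1.1, -0.6]
grip_width: 0.0437
grasp_force: 0.0
```

```bash
python3 - <<'E'
from h import *
o=env.get_obs(); print(o["tool_pos"],o["force"],o["grip_width"])
w=cam("wrist"); knob(w,.118,(.637,.101))
s=cam("scene")["img"]
a=cv2.resize(w["img"][0:250,140:420],(392,350)); b=cv2.resize(s[130:290,100:430],(680,330))
p=np.zeros((600,800,3),np.uint8); p[:270,:302]=cv2.resize(a,(302,270)); p[270:600,:680]=b
cv2.imwrite("pics/fin.png",p[:,:,::-1])
E
```

```text
[ 0.63559183 -0.05798194  0.24146546] [ 1.06807848  1.10012249 -0.57243972] 0.04370840137928109
knob [(array([0.636 , 0.0838]), np.float32(179.6), array([ 3.8, 16.7]))]
dpos [0.703, -0.003, 0.706] rot [0.0, 0.0, 0.0] ang 0.0
```

View pics/fin.png

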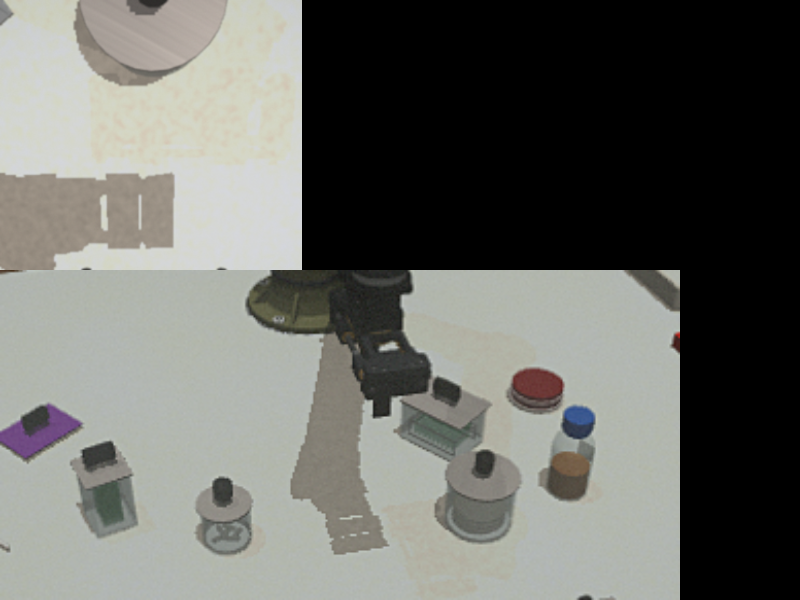

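The scene view shows all four lids level on their own glasses: square (102,468), small (224,503), trough (446,405) and wide (483,472). The bottle, petri dishes and purple plate are undisturbed, and the arm is clear.

```bash
python3 -c "
from cell import env
print(env.sign_off())"
```

```text
the job is handed in; nothing more can be done
None
```

All four lids are seated flat on their matching glassware, nothing else was moved, and the job was handed in at about 40 s of the 128 s allowed.

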